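# Seat a weld blank in its jig and close the keeper

## Task

Push the solid metal disc (not the washer with the hole) across the jig plate with the fingertips until it drops flat into the round recess, without picking it up. Then push the keeper arm by its upright pin fully round against its stop, so that it lies over the disc. Leave the washer, the tube stub and the other things on the bench where they are, and finish with the hand clear.

Things in the scene. Friction and masses are not known exactly. Their poses are not given: they have to be found in the camera images.
- disc_center (a point): centre (half-way up) of the loose solid bare-metal disc, 60 mm across, 8 mm thick, about 0.12 to 0.24 kg, lying flat on the jig plate to one side of the recess (either the jig's +y or -y side); z is its axis. It slides under about 1 N; when it is more than half-way over the recess rim its leading edge tips in, and it drops in wholly as soon as it is centred to about 3 mm.
- recess (a point): centre of the mouth of the round recess in the jig plate, in the plane of the plate's top face. The recess is 66 mm across and 8 mm deep with a flat floor, its rim is marked by a thin bare-metal ring; so a seated disc is flush with the plate and its centre 4 mm below this point. Axes as the jig's: the fixed dark steel plate, 25 mm thick (top at z = 0.025), reaches from -90 to +130 mm along x and -155 to +155 mm along y from this point. It does not move.
- keeper_pivot (a point): the keeper arm's upright pivot axis, a point on the plate's top face 70 mm from the recess centre along the jig's +x; the boss on it is 20 mm across and 20 mm high. A stop post 8 mm across and 14 mm high stands on the plate 52 mm along +x and 11.5 mm along -y from the recess centre.
- keeper_pin (a point): centre of the black upright pin on the keeper arm, 14 mm across, standing from 12 to 42 mm above the plate top, 45 mm from the pivot axis; this point is 27 mm above the plate top. The arm is a flat steel bar 14 mm wide that ends 72 mm from the pivot, its underside 4 mm above the plate top.
- keeper (a joint): angle of the keeper arm (rad): 0 = closed against its stop, the arm pointing from the pivot along the jig's -x over the recess centre; it grows as the arm swings open, clockwise seen from above, so at 1.57 the arm points along the jig's +y; limit 2.2. It starts between 1.4 and 1.9. Stiff: about 1 to 2 N at the pin moves it, and it stays where it is left.
- washer: bystander: loose flat ring of bare metal, 60 mm outside, 28 mm hole, 8 mm thick, lying on the jig plate on the other side of the recess from the disc; origin under its centre. Must not be moved.
- stub: bystander: loose upright piece of steel tube, 34 mm across and 32 mm high, standing on the far -y corner of the jig plate; origin under its centre. Must not be moved.
- hammer: bystander: hammer lying on the bench to the robot's right, beside the jig; origin on the bench under its handle.
- wrench: bystander: steel wrench lying on the bench beyond the jig; origin on the bench under it.
- can: bystander: grey can 60 mm across and 150 mm high standing on the bench to the left; origin under its centre.
- block: bystander: dark steel block 75 x 50 x 25 mm on the bench to the left; origin under its centre.
There are look-alikes about, which are no part of the job. What is shaped like the part that bears disc_center but brown is not meant.

How it is judged:
By the outcome, as a careful person would: the job done as asked, in the order asked, and still so for the second after the job is handed in, with the robot touching nothing.
It also fails if it takes over 56 s, if anything falls off the work surface, if the arm or the gripper's body presses on something with over 40 N, if the wrist force passes 120 N, or if a joint passes its speed limit or range.

## Robot

A 6-joint arm with a two-finger parallel gripper is mounted at the origin on the work surface. World frame = base frame: x ahead of the robot, y to its left, z up, the work surface at z = 0. Lengths are in m, angles in rad, forces in N, time in s.
With the tool pointing down it reaches from about 0.425 to 0.95 m from the base axis. Payload 3.5 kg.
Tool frame: the origin (TCP) lies midway between the tips of the shut fingers; the grasp point (between the pads) lies 19 mm behind it; z points along the fingers, x is the direction in which the jaws open and shut, and the axes are right-handed (so a half turn about z gives the same grasp; the last joint's range is limited). The gripper opens to 85 mm and grips with 20 to 120 N. Pads are 22 mm wide; open, the fingers measure 114 mm over their backs; the gripper's body (76 mm by 85 mm) begins 54 mm behind the grasp point. The pads swing forward as they close: fully open they stand 13 mm farther back than shut.
Start: joints at [1.012, 0.286, 1.577, -0, 1.279, -0.15], TCP at [0.268, 0.619, 0.231] pointing down, gripper open.
Joint ranges: [-2.77, 2.77], [-0.9, 2.22], [0.21, 2.48], [-1.53, 4.67], [0.24, 2.81], [-2.84, 2.84]. Speed limits (rad/s): [2.79, 2.79, 3.14, 3.14, 3.14, 3.14].

## Interface

Orientations are given as a unit quaternion [x, y, z, w].
In Python, from plant import readout, optics, ctrl gives the robot as it stands. The module is installed in compiled form; this text tells all that it offers.
- The arm moves only by the shell command python3 -m crank 'ROWS' [OPENING] [FORCE]. ROWS is text: rows parted by semicolons, each of 6 numbers parted by spaces: the shift along the tool's x, y, z in mm, then the turn, a rotation vector about the tool's x, y, z in rad. In form: dx dy dz ax ay az; .... A call has 1 to 5 rows; each row shifts and turns the commanded pose from where the row before left it, along the tool's axes as they then stand; what a row does not reach is not made up. A row lasts 1/8 s, in which the tool goes at most 62.5 mm and 10.7 degrees, less where a joint would pass 70% of its speed; a pose out of reach is approached as far as the arm can. A call is refused whole if a number of a shift passes 62.5 or a number of a turn 0.188, either way. A call with a gripper value outside its range is refused whole. OPENING is the opening, from -1 (shut) to 1 (fully open), set as the call begins (- or left out, the last holds). The fingers move at their own pace and stop on an object; FORCE is the grip in N (left out, the last holds). Time passes only in rows, so rows that do not move let the fingers close. It gives the time, the measured TCP pose, the force and the opening at its end, in the units of the state.
- readout.get_state(): the state, without advancing time (a new reading comes with each control period).
- optics.read_camera(name): name is "side" or "top"; returns the picture (480x640x3 uint8, red, green, blue); there is no depth.
- optics.calibration(name): a dict with "mtx" (3x3 intrinsics, pixels), "rvec" (rotation vector, rad) and "tvec" (3), from world to camera coordinates, as OpenCV has them. Camera axes: x right, y down, z forward; pixel columns grow to the right and rows downward; lengths in m; the calibration is good to about 2 mm. A picture is of the moment at which its call begins. calibration takes no time and is no camera call.
- ctrl.sign_off(): hands the job in, once; it reports no verdict.
Trained networks look in the newest picture that a camera, given by its name, has taken for a name from the list of things; names that differ only in an ending like _2 or _b are one class to them, and where a whole thing is asked for, a point or a joint stands for the part that bears it (a point fixed in the world has none). Each returns a list of dicts, best first, with "p" (0 to 1); they miss things now and then, are a little off and sometimes report something else, mostly with a low value. They report only what shows in the picture. A call takes as long as a camera call. They do not tell look-alikes from the thing itself.
- optics.recognise(camera, thing): "xy" ([column, row] as shares, 0 to 1, of the picture: columns of its width, rows of its height, amid what is visible of it).
The state is a dict: "time": time; "qpos": joint angles; "dq": joint speeds; "joint_efforts": joint torques, N m; "eef_pos": TCP position; "tcp_rot": TCP orientation; "contact_force": force on the tool from outside, world axes, zero at the start; "wrist_torque": the same for the moment, N m; "opening": opening from 0.0 (shut) to 1.0 (fully open).
Only numpy, scipy, OpenCV 4.12 (cv2) and the standard library are available. Lean on these libraries where they do the work, as an engineer would, in place of code of your own. Each camera call takes 0.05 s, during which the arm holds its last target.

## Working session

There is one attempt and no reset: what is moved stays moved. The work goes in short steps, Python scripts to look and compute and a shell command to move; the robot and the scene stay as the last step left them, time stands still between calls to the robot, and variables do not carry over. Pictures are saved under pics/ and viewed, and the job is handed in when it is done.

```bash
mkdir -p pics
python3 - <<'E'
from plant import readout, optics
import cv2,numpy as np
print(readout.get_state())
for n in ["side","top"]:
    im=optics.read_camera(n); cv2.imwrite(f"pics/{n}0.png",im[:,:,::-1])
    c=optics.calibration(n); print(n,c)
    R=cv2.Rodrigues(np.array(c["rvec"]))[0]; print("campos",-R.T@np.array(c["tvec"]).ravel())
E
```

```text
{'time': 0.0, 'qpos': array([ 1.01198731e+00,  2.87205309e-01,  1.57816348e+00,  1.48224120e-05,
        1.27863215e+00, -1.49981747e-01]), 'dq': array([-2.03444092e-04, -6.75230758e-05, -4.13024180e-05,  2.64512389e-04,
       -4.53340529e-04, -3.11037177e-04]), 'joint_efforts': array([ 2.57247839e-04, -4.05978835e+01, -2.92625982e+01, -1.87757005e-04,
        5.92860568e-03,  3.75345461e-07]), 'eef_pos': array([0.26794008, 0.61882473, 0.22992808]), 'tcp_rot': array([ 8.35923269e-01,  5.48845004e-01, -1.09698315e-03,  4.96622866e-04]), 'contact_force': array([-0.58804745, -0.0907604 , -0.62034914]), 'wrist_torque': array([ 0.03094629, -0.03629978,  0.00183681]), 'opening': 1.0034650884606453}
side {'mtx': array([[570.47015138,   0.        , 327.74870815],
       [  0.        , 570.47015138, 233.62734661],
       [  0.        ,   0.        ,   1.        ]]), 'rvec': array([ 2.1707387 , -0.20640464,  0.10510006]), 'tvec': array([-0.56717309,  0.09777055,  1.4839133 ])}
campos [ 0.3410618  -1.24836638  0.92655346]
top {'mtx': array([[598.91067544,   0.        , 321.42623028],
       [  0.        , 598.91067544, 232.77930884],
       [  0.        ,   0.        ,   1.        ]]), 'rvec': array([ 2.1886011 , -2.20563957,  0.06127643]), 'tvec': array([-0.00827263,  0.60123332,  1.4601509 ])}
campos [ 0.52482199 -0.00673264  1.48933111]
```

View pics/top0.png

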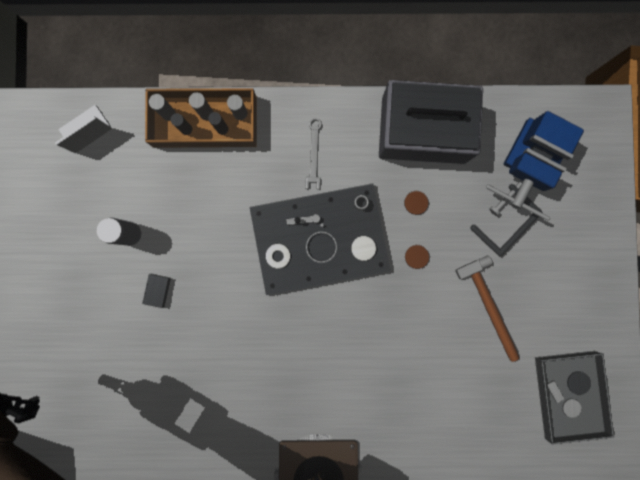

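View pics/side0.png

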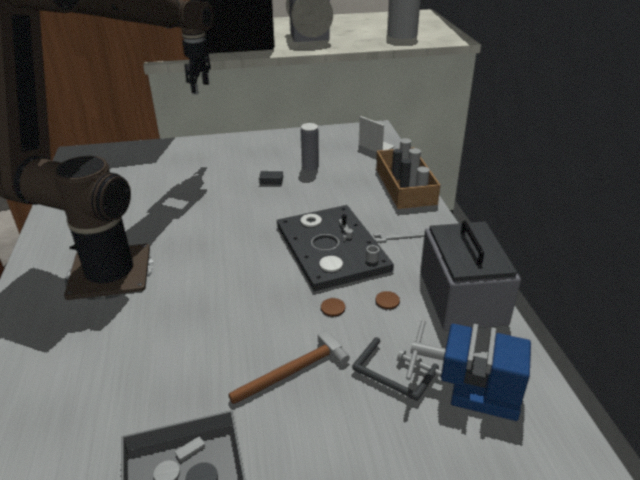

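The top picture shows these candidates for the disc:
- The bare disc on the plate at (363,248).
- The washer at (278,256), which has a hole.
- Brown discs on the bench at (416,203) and (417,257).
- Discs in the tray at (579,383) and (572,408).

I choose (363,248), on the jig's -y side, and check it in a close crop.

```bash
cat > h.py <<'E'
import cv2,numpy as np
from plant import optics,readout
def cal(n):
    c=optics.calibration(n); R=cv2.Rodrigues(np.array(c["rvec"]))[0]
    return np.array(c["mtx"]),R,np.array(c["tvec"]).ravel()
def ray(n,u,v,z):
    K,R,t=cal(n); C=-R.T@t; d=R.T@np.linalg.inv(K)@np.array([u,v,1.]); return C+d*(z-C[2])/d[2]
def proj(n,P):
    K,R,t=cal(n); p=K@(R@np.array(P)+t); return p[:2]/p[2]
E
python3 - <<'E'
from h import *
im=cv2.imread("pics/top0.png")
cr=im[175:305,240:400]; cv2.imwrite("pics/crop0.png",cv2.resize(cr,None,fx=5,fy=4.6,interpolation=cv2.INTER_CUBIC))
g=cv2.cvtColor(im,cv2.COLOR_BGR2GRAY)
for nm,(x0,y0,x1,y1) in {"disc":(345,230,382,268),"washer":(262,240,295,272)}.items():
    m=(g[y0:y1,x0:x1]>110).astype(np.uint8)
    n,l,s,c=cv2.connectedComponentsWithStats(m)
    i=1+np.argmax(s[1:,4]); u=c[i]+[x0,y0]; print(nm,u,s[i],ray("top",*u,0.033))
# plate mask
m=(g<75).astype(np.uint8)[170:310,235:405]; m=cv2.morphologyEx(m,cv2.MORPH_CLOSE,np.ones((7,7)))
cs,_=cv2.findContours(m,cv2.RETR_EXTERNAL,cv2.CHAIN_APPROX_NONE); c=max(cs,key=cv2.contourArea)+[235,170]
r=cv2.minAreaRect(c);b=cv2.boxPoints(r);print(r)
for p in b: print(p,ray("top",*p,0.025))
for t in ["disc_center","recess","keeper_pivot","keeper_pin","keeper","stub","washer"]:
    print(t,[(np.round(np.array(d["xy"])*[640,480],1),round(d["p"],2)) for d in optics.recognise("top",t)[:3]])
E
```

```text
disc [363.02061856 247.90927835] [  6   6  25  25 485] [ 0.5626245  -0.11374295  0.033     ]
washer [277.25773196 255.6443299 ] [  3   4  25  25 388] [0.54544894 0.09487699 0.033     ]
((321.4490966796875, 239.58935546875), (89.98403930664062, 128.8339385986328), 79.0661849975586)
[249.66762 207.63237] [0.66376476 0.16260448 0.025     ]
[376.16284 183.19579] [ 0.72175303 -0.14848686  0.025     ]
[393.2306  271.54633] [ 0.50455867 -0.18743697  0.025     ]
[266.73535 295.9829 ] [0.44763511 0.12143645 0.025     ]
disc_center [(array([417. , 201.1]), 0.85), (array([417.4, 257.9]), 0.81), (array([365.3, 247. ]), 0.59)]
recess [(array([317.7, 238.2]), 0.94)]
keeper_pivot [(array([318.7, 236.6]), 0.88)]
keeper_pin [(array([300. , 221.2]), 0.78)]
keeper [(array([301.7, 219. ]), 0.52), (array([155.7, 290.3]), 0.51)]
stub [(array([362.3, 198.6]), 0.67)]
washer [(array([281.8, 255.6]), 0.95)]
```

View pics/crop0.png

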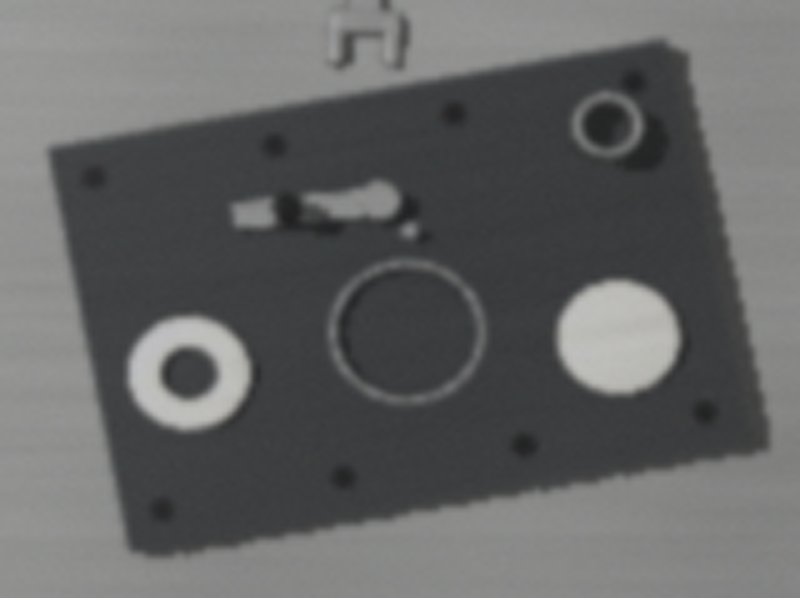

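The crop shows the disc at crop (619,337): solid, bare metal and no hole. That confirms the choice. The washer is at crop (189,373), the recess ring at (408,331), the pin at about (287,208), the boss at (380,200) and the stub at (608,124). Next I measure these in the jig frame.

Run:
```python
from h import *
im=cv2.imread("pics/top0.png"); g=cv2.cvtColor(im,cv2.COLOR_BGR2GRAY).astype(float)
# ring fit
pts=[]
c0=np.array([321.6,247.])
for a in np.linspace(0,2*np.pi,90,endpoint=False):
    rs=np.arange(11,19,.25); xs=c0[0]+rs*np.cos(a); ys=c0[1]+rs*np.sin(a)
    v=cv2.remap(g.astype(np.float32),xs.astype(np.float32)[None],ys.astype(np.float32)[None],cv2.INTER_LINEAR)[0]
    w=np.clip(v-75,0,None)
    if w.max()>15: r=(rs*w).sum()/w.sum(); pts.append(c0+r*np.array([np.cos(a),np.sin(a)]))
e=cv2.fitEllipse(np.array(pts,np.float32)); print(len(pts),e)
rec=ray("top",*e[0],0.025); print("recess top",rec)
A=ray("top",249.67,207.63,.025);B=ray("top",376.16,183.2,.025);C=ray("top",393.2,271.5,.025);D=ray("top",266.7,296,.025)
for p,q in((A,B),(D,C)): d=q-p; print("yaw",np.degrees(np.arctan2(d[0],-d[1])),np.linalg.norm(d))
for p,q in((D,A),(C,B)): d=q-p; print("yaw",np.degrees(np.arctan2(d[1],d[0])),np.linalg.norm(d))
holes=[(93,177),(274,146),(454,113),(633,80),(162,509),(344,477),(525,444),(704,411)]
H=[ray("top",240+x/5-.4,175+y/4.6-.4,.025) for x,y in holes]
for i,j in((0,3),(4,7)): d=H[j]-H[i]; print("hyaw",np.degrees(np.arctan2(d[0],-d[1])))
yaw=np.mean([np.arctan2((H[j]-H[i])[0],-(H[j]-H[i])[1]) for i,j in((0,3),(4,7))])
X=np.array([np.cos(yaw),np.sin(yaw),0]);Y=np.array([-np.sin(yaw),np.cos(yaw),0])
print("plate center rel", np.mean([A,B,C,D],0)-rec, 20*X)
def jig(p): d=p-rec; return np.round([d@X*1e3,d@Y*1e3],1)
px=lambda x,y:(240+x/5-.4,175+y/4.6-.4)
for nm,u,z in [("disc",(363.02,247.91),.033),("washer",(277.26,255.64),.033),("pintop",px(287,208),.067),("boss",px(380,200),.045),("stub",px(608,124),.057),("stop",px(409,230),.039)]:
    p=ray("top",*u,z); print(nm,np.round(p,4),jig(p))
s=cv2.imread("pics/side0.png"); cv2.imwrite("pics/scrop0.png",cv2.resize(s[195:295,265:400],None,fx=5.5,fy=5.5,interpolation=cv2.INTER_CUBIC))
gs=cv2.cvtColor(s,cv2.COLOR_BGR2GRAY)
m=(gs[250:276,312:350]>130).astype(np.uint8);n,l,st,c=cv2.connectedComponentsWithStats(m);i=1+np.argmax(st[1:,4]);print("side disc",c[i]+[312,250],st[i],ray("side",*(c[i]+[312,250]),.033))
print("side recess proj",proj("side",rec),"pin",proj("side",ray("top",*px(287,208),.067)))
```

```text
86 ((320.835693359375, 246.60032653808594), (29.83992576599121, 29.89310646057129), 92.41506958007812)
recess top [ 0.56683286 -0.01118538  0.025     ]
yaw 10.556463731838877 0.3164340576945836
yaw 10.469336017469006 0.3141157455220545
yaw 10.758621694341885 0.2200440379838821
yaw 10.155750981578539 0.22052572632871908
hyaw 10.664557748136431
hyaw 10.639286019524775
plate center rel [ 0.01761206 -0.00174521  0.        ] [19.65536495  3.69684037  0.        ]
disc [ 0.5626 -0.1137  0.033 ] [ -23.1 -100. ]
washer [0.5455 0.0949 0.033 ] [ -1.4 108.2]
pintop [0.6298 0.0452 0.067 ] [72.3 43.8]
boss [0.6353 0.001  0.045 ] [69.6 -0.7]
stub [ 0.6734 -0.1089  0.057 ] [  86.6 -115.7]
stop [ 0.6198 -0.0129  0.039 ] [ 51.7 -11.5]
side disc [330.77007299 262.68978102] [  8   6  23  15 274] [ 0.56328318 -0.11556597  0.033     ]
side recess proj [324.67310962 241.71444773] pin [343.25024668 215.19721887]
```

View pics/scrop0.png

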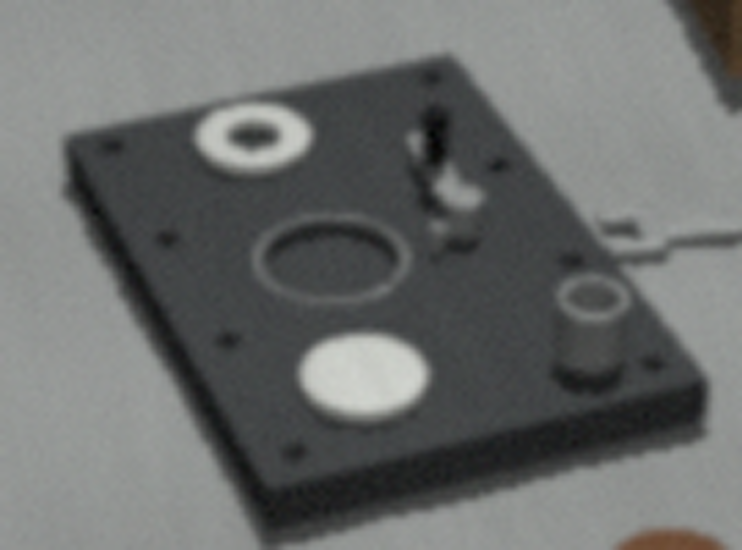

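The checks agree. The measured boss (69.6,-0.7) and stop post (51.7,-11.5) match the given (70,0) and (52,-11.5). Both cameras put the disc within 2 mm of each other. The push from disc to recess is 103 mm along nearly world +y. I'll turn the tool so that its -y axis points along that push.

```bash
python3 -m crank '0 0 0 0 0 0.172;0 0 0 0 0 0.172;0 0 0 0 0 0.172;0 0 0 0 0 0.171;0 0 0 0 0 0.171' -0.3 30; python3 -m crank '0 0 0 0 0 0.171;0 0 0 0 0 0.171;0 0 0 0 0 0'
cat > st.py <<'E'
from h import *
import sys
from scipy.spatial.transform import Rotation as Ro
s=readout.get_state(); R=Ro.from_quat(s["tcp_rot"]).as_matrix()
print("t",round(s["time"],2),"tcp",np.round(s["eef_pos"],4),"F",np.round(s["contact_force"],1),"op",round(s["opening"],3))
print("xaxis",np.round(R[:,0],3),"zaxis",np.round(R[:,2],3))
rec=np.array([.5668,-.0112,.025]);yaw=np.radians(10.6)
X=np.array([np.cos(yaw),np.sin(yaw),0]);Y=np.array([-np.sin(yaw),np.cos(yaw),0])
d=s["eef_pos"]-rec; print("jig",np.round([d@X*1e3,d@Y*1e3,d[2]*1e3],1))
if len(sys.argv)>3:
    T=np.array([float(a) for a in sys.argv[1:4]])
    if len(sys.argv)>4: T=rec+X*T[0]/1e3+Y*T[1]/1e3+np.array([0,0,T[2]/1e3])
    print("to world",np.round(T,4),"tool shift mm",np.round(R.T@(T-s["eef_pos"])*1e3,1))
E
python3 st.py 0.561 -0.165 0.10
```

```text
time: 1.08
eef_pos: [0.2683, 0.6194, 0.2313]
tcp_rot: [0.989, 0.149, 0.0, 0.0]
contact_force: [0.7, -0.3, -1.6]
opening: 0.348
time: 1.45
eef_pos: [0.2683, 0.6194, 0.2314]
tcp_rot: [1.0, -0.018, 0.0, -0.0]
contact_force: [-0.5, 0.1, -0.3]
opening: 0.352
t 1.45 tcp [0.2683 0.6194 0.2314] F [-0.5  0.1 -0.3] op 0.352
xaxis [ 0.999 -0.036  0.   ] zaxis [ 0.  0. -1.]
jig [-177.4  674.7  206.4]
to world [ 0.561 -0.165  0.1  ] tool shift mm [320.7 773.3 131.4]
```

```bash
python3 -m crank '23 56 0 0 0 0;23 56 0 0 0 0;23 56 0 0 0 0;23 56 0 0 0 0;23 56 0 0 0 0' >/dev/null; python3 -m crank '23 56 0 0 0 0;23 56 0 0 0 0;23 56 0 0 0 0;23 56 0 0 0 0;23 56 0 0 0 0' >/dev/null; python3 -m crank '23 56 0 0 0 0;23 56 20 0 0 0;23 56 40 0 0 0;20 42 40 0 0 0;0 0 0 0 0 0'; python3 st.py 0.561 -0.162 0.035
```

```text
time: 3.32
eef_pos: [0.5525, -0.1548, 0.1323]
tcp_rot: [1.0, -0.02, -0.004, -0.002]
contact_force: [-1.0, 0.2, 0.2]
opening: 0.351
t 3.33 tcp [ 0.5525 -0.1548  0.1323] F [-1.   0.2  0.2] op 0.351
xaxis [ 0.999 -0.039 -0.008] zaxis [-0.008  0.004 -1.   ]
jig [ -40.5 -138.5  107.3]
to world [ 0.561 -0.162  0.035] tool shift mm [ 9.6  7.2 97.2]
```

```bash
python3 -m crank '0 0 0 0 0 0;0 0 0 0 0 0'; python3 st.py 0.561 -0.162 0.045
```

```text
time: 3.58
eef_pos: [0.5553, -0.1524, 0.1395]
tcp_rot: [1.0, -0.018, 0.002, 0.001]
contact_force: [0.3, 0.7, 0.5]
opening: 0.352
t 3.58 tcp [ 0.5553 -0.1524  0.1395] F [0.3 0.7 0.5] op 0.352
xaxis [ 0.999 -0.036  0.003] zaxis [ 0.003 -0.001 -1.   ]
jig [ -37.3 -136.7  114.5]
to world [ 0.561 -0.162  0.045] tool shift mm [ 5.7  9.3 94.5]
```

```bash
python3 -m crank '3 5 25 0 0 0;3 5 25 0 0 0;0 0 20 0 0 0;0 0 10 0 0 0;0 0 0 0 0 0'>/dev/null;python3 -m crank '0 0 0 0 0 0;0 0 0 0 0 0'; python3 st.py 0.561 -0.162 0.028
python3 - <<'E'
from h import *
for n,(x0,x1,y0,y1) in {"top":(250,410,180,300),"side":(265,425,190,310)}.items():
    im=optics.read_camera(n)[:,:,::-1]; cv2.imwrite(f"pics/{n}1.png",cv2.resize(im[y0:y1,x0:x1],None,fx=5,fy=5,interpolation=cv2.INTER_CUBIC))
E
```

```text
time: 4.45
eef_pos: [0.5608, -0.1637, 0.0583]
tcp_rot: [1.0, -0.019, 0.001, 0.0]
contact_force: [0.3, -0.3, 0.1]
opening: 0.342
t 4.45 tcp [ 0.5608 -0.1637  0.0583] F [ 0.3 -0.3  0.1] op 0.342
xaxis [ 0.999 -0.038  0.002] zaxis [ 0.002 -0.001 -1.   ]
jig [ -34.  -148.8   33.3]
to world [ 0.561 -0.162  0.028] tool shift mm [ 0.1 -1.7 30.3]
```

View pics/side1.png

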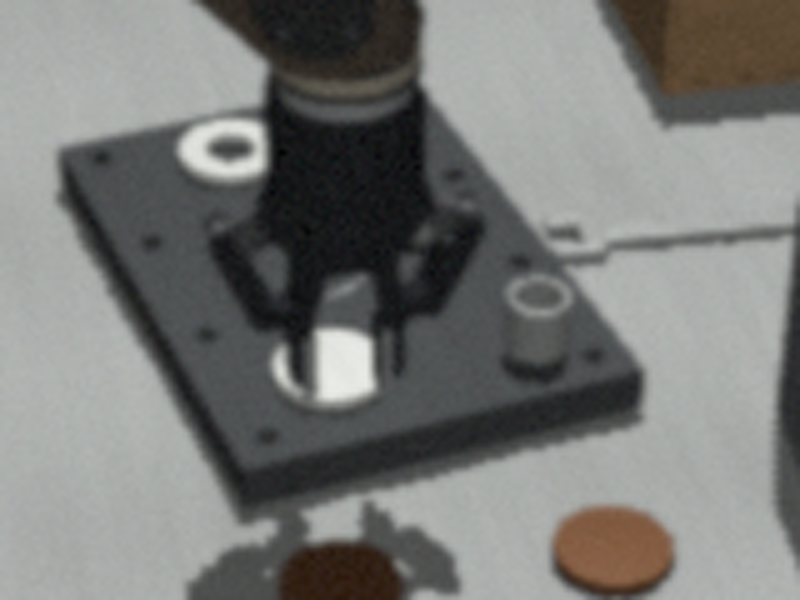

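View pics/top1.png

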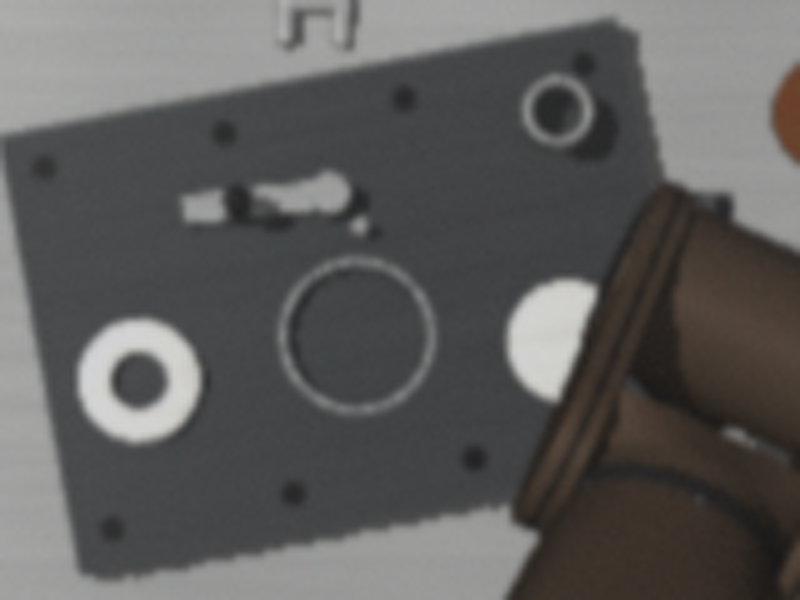

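The side view shows the two tips at crop (305,393) and (392,375), hovering in front of the disc in the image. They are 58 mm up, so they project over it. I'll check that numerically before going down.

```bash
python3 - <<'E'
from h import *
for z in (.0583,.062):
  for dx in (-.022,.022):
    p=proj("side",[.5608+dx,-.1637-.0*dx,z]); print(z,dx,(p-[265,190])*5)
for u in ((305,393),(392,375)): print(ray("side",265+u[0]/5,190+u[1]/5,.06))
E
python3 -m crank '0 0 10 0 0 0;0 0 10 0 0 0;0 0 5 0 0 0;0 0 0 0 0 0;0 0 0 0 0 0'
```

```text
0.0583 -0.022 [298.76692476 387.43797736]
0.0583 0.022 [386.4183616  376.94239057]
0.062 -0.022 [298.72929584 381.50010185]
0.062 0.022 [386.51268399 371.01713243]
[ 0.540601   -0.17071577  0.06      ]
[ 0.58535085 -0.16482753  0.06      ]
time: 5.18
eef_pos: [0.5603, -0.1635, 0.0323]
tcp_rot: [1.0, -0.019, 0.0, 0.0]
contact_force: [0.4, -0.0, 0.3]
opening: 0.354
```

```bash
for i in 1 ; do python3 -m crank '0 0 2 0 0 0;0 0 0 0 0 0;0 0 0 0 0 0'; done; python3 -m crank '0 0 2 0 0 0;0 0 0 0 0 0;0 0 0 0 0 0'
python3 - <<'E'
from h import *
im=optics.read_camera("side")[190:310,265:425,::-1]; cv2.imwrite("pics/side2.png",cv2.resize(im,None,fx=5,fy=5,interpolation=cv2.INTER_CUBIC))
E
```

```text
time: 5.55
eef_pos: [0.5602, -0.1634, 0.0304]
tcp_rot: [1.0, -0.019, 0.0, 0.0]
contact_force: [-0.2, 0.1, -0.7]
opening: 0.35
time: 5.92
eef_pos: [0.5601, -0.1634, 0.0282]
tcp_rot: [1.0, -0.019, -0.0, -0.0]
contact_force: [-0.1, 0.3, 0.2]
opening: 0.349
```

View pics/side2.png

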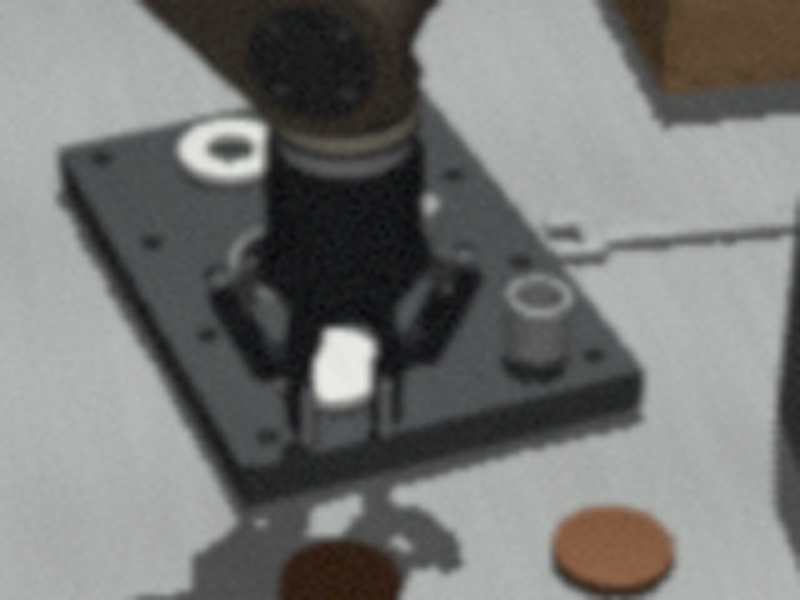

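Both fingertips are on the near side of the disc, which shows centred between them at crop (345,365). The tips straddle it at x≈308 and 385. Now I push along tool -y.

```bash
python3 -m crank '0.8 -4 1.2 0 0 0;0 -6 0 0 0 0;0 -7 0 0 0 0;0 -8 0 0 0 0;0 -8 0 0 0 0'; python3 -m crank '0 -8 0 0 0 0;0 -8 0 0 0 0;0 -8 0 0 0 0;0 -8 0 0 0 0;0 -8 0 0 0 0';python3 -m crank '0 -4 0 0 0 0;0 0 0 0 0 0;0 0 0 0 0 0'
python3 - <<'E'
from h import *
for n,(x0,x1,y0,y1) in {"top":(250,410,180,300),"side":(265,425,190,310)}.items():
    im=optics.read_camera(n)[:,:,::-1]; cv2.imwrite(f"pics/{n}3.png",cv2.resize(im[y0:y1,x0:x1],None,fx=5,fy=5,interpolation=cv2.INTER_CUBIC))
E
```

```text
time: 6.6
eef_pos: [0.5621, -0.1298, 0.027]
tcp_rot: [1.0, -0.019, -0.0, 0.0]
contact_force: [0.7, -0.7, -0.4]
opening: 0.351
time: 7.22
eef_pos: [0.5637, -0.0899, 0.0271]
tcp_rot: [1.0, -0.019, -0.0, 0.0]
contact_force: [-0.4, -0.7, -1.2]
opening: 0.35
time: 7.6
eef_pos: [0.5639, -0.0865, 0.0271]
tcp_rot: [1.0, -0.019, 0.0, -0.0]
contact_force: [-0.5, 0.4, 1.0]
opening: 0.349
```

View pics/side3.png

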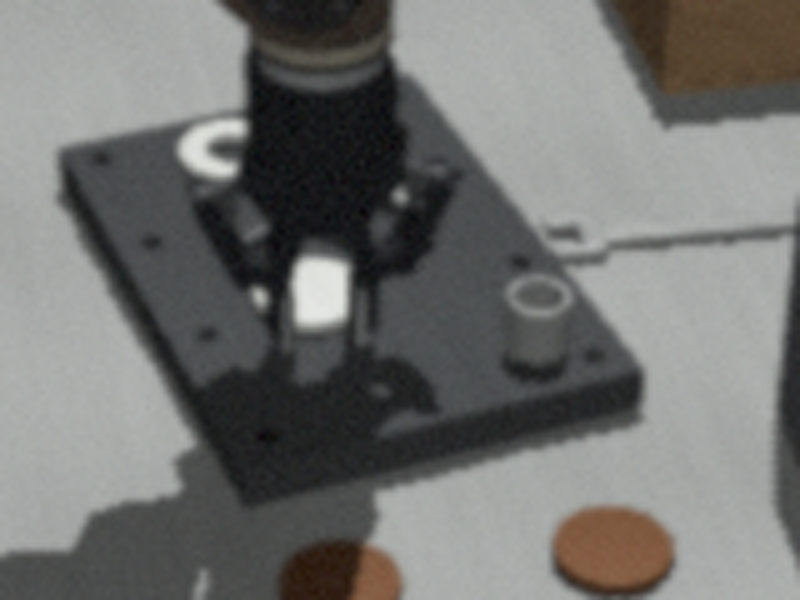

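View pics/top3.png

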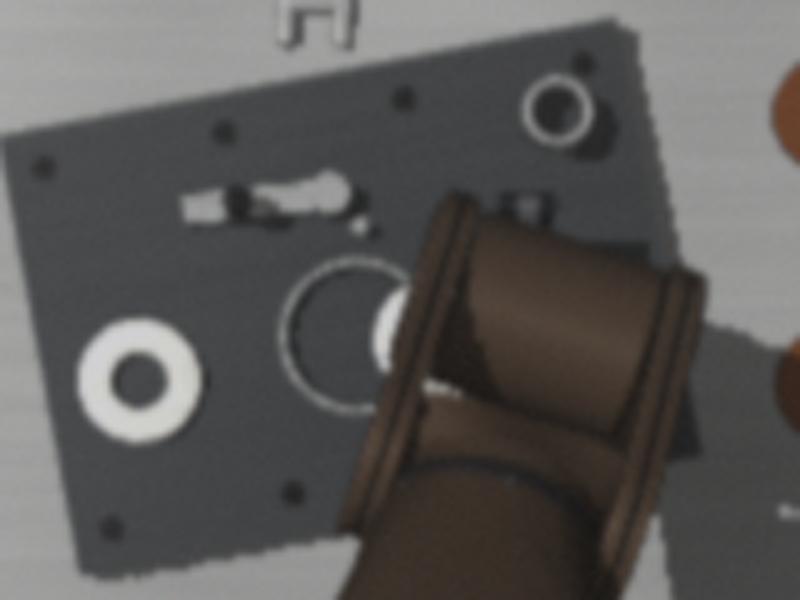

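The disc's leading edge is over the recess at top crop (372,335), which puts its centre about 38 mm short. That matches TCP + 37 mm, as expected. I keep pushing, more slowly.

```bash
python3 -m crank '0 -5 0 0 0 0;0 -5 0 0 0 0;0 -5 0 0 0 0;0 -5 0 0 0 0;0 -4 0 0 0 0'; python3 -m crank '0 -4 0 0 0 0;0 -3 0 0 0 0;0 -3 0 0 0 0;0 -2 0 0 0 0;0 0 0 0 0 0'
python3 - <<'E'
from h import *
for n,(x0,x1,y0,y1) in {"top":(250,410,180,300),"side":(265,425,190,310)}.items():
    im=optics.read_camera(n)[:,:,::-1]; cv2.imwrite(f"pics/{n}4.png",cv2.resize(im[y0:y1,x0:x1],None,fx=5,fy=5,interpolation=cv2.INTER_CUBIC))
E
```

```text
time: 8.32
eef_pos: [0.5649, -0.0622, 0.0272]
tcp_rot: [1.0, -0.019, 0.0, 0.0]
contact_force: [-0.8, -0.3, 0.3]
opening: 0.35
time: 8.95
eef_pos: [0.5651, -0.0503, 0.027]
tcp_rot: [1.0, -0.019, -0.0, -0.0]
contact_force: [0.2, 0.1, 0.8]
opening: 0.349
```

View pics/side4.png

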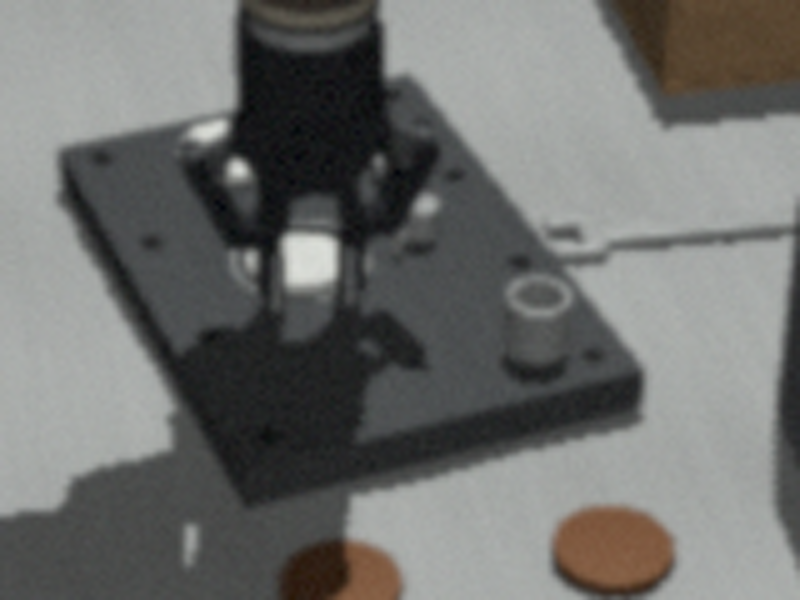

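View pics/top4.png

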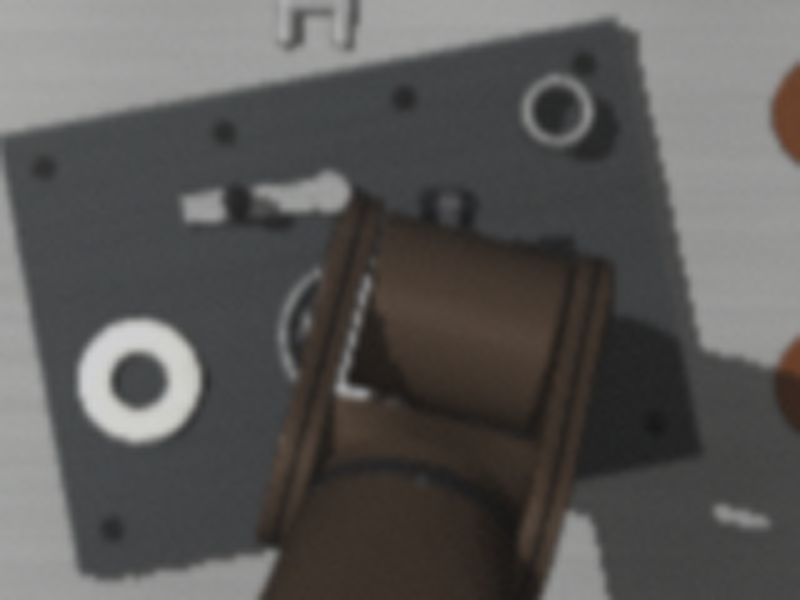

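The disc's upper edge in the side view is at about crop row 230 and its lower edge at about 293, so it is nearly centred. A few more millimetres, watching the force.

```bash
python3 -m crank '0 -2 0 0 0 0;0 -1 0 0 0 0;0 0 0 0 0 0'; python3 -m crank '0 -2 0 0 0 0;0 -1 0 0 0 0;0 0 0 0 0 0'
python3 - <<'E'
from h import *
for n,(x0,x1,y0,y1) in {"side":(265,425,190,310)}.items():
    im=optics.read_camera(n)[:,:,::-1]; cv2.imwrite(f"pics/{n}5.png",cv2.resize(im[y0:y1,x0:x1],None,fx=5,fy=5,interpolation=cv2.INTER_CUBIC))
E
```

```text
time: 9.43
eef_pos: [0.5653, -0.0474, 0.0271]
tcp_rot: [1.0, -0.019, -0.0, -0.0]
contact_force: [0.2, 0.0, -0.2]
opening: 0.351
time: 9.8
eef_pos: [0.5654, -0.0444, 0.0271]
tcp_rot: [1.0, -0.019, -0.0, -0.0]
contact_force: [-0.2, -0.3, 0.5]
opening: 0.352
```

View pics/side5.png

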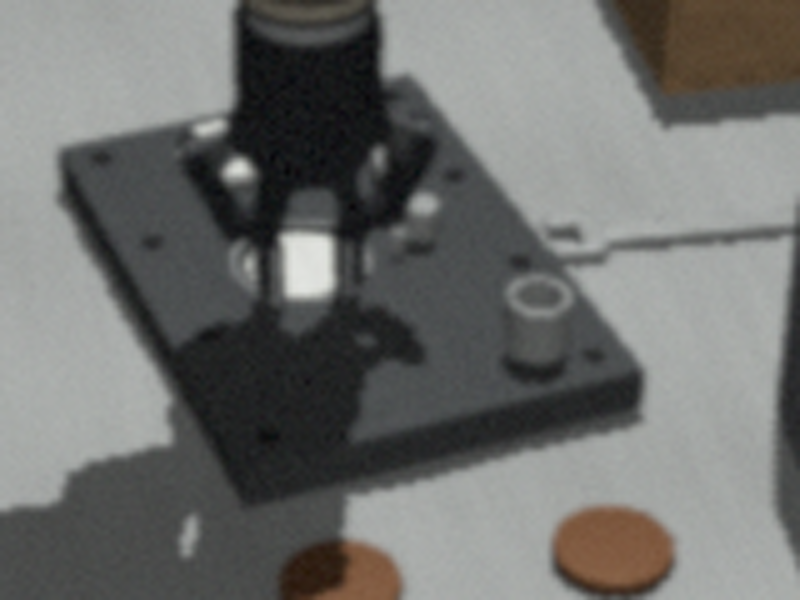

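No resistance at TCP + 33 mm, so the disc should have dropped. I back off, lift and move clear to look. I also shut the fingers and turn for the keeper push.

```bash
python3 -m crank '0 8 0 0 0 0;0 4 -20 0 0 0;0 10 -35 0 0 0;0 30 -40 0 0 0;0 40 -20 0 0 0' -1; python3 -m crank '0 40 0 0 0 0;0 20 0 0 0 0;0 0 0 0 0 0.17;0 0 0 0 0 0.18;0 0 0 0 0 0.18'
python3 - <<'E'
from h import *
for n,(x0,x1,y0,y1) in {"top":(250,410,180,300),"side":(265,425,190,310)}.items():
    im=optics.read_camera(n)[:,:,::-1]; cv2.imwrite(f"pics/{n}6.png",cv2.resize(im[y0:y1,x0:x1],None,fx=5,fy=5,interpolation=cv2.INTER_CUBIC))
E
```

```text
time: 10.48
eef_pos: [0.5635, -0.1377, 0.1468]
tcp_rot: [1.0, -0.018, 0.003, 0.001]
contact_force: [0.3, 0.1, 0.2]
opening: 0.002
time: 11.1
eef_pos: [0.5594, -0.1961, 0.1421]
tcp_rot: [0.959, -0.283, -0.0, -0.0]
contact_force: [0.1, 0.2, 0.1]
opening: 0.002
```

View pics/side6.png

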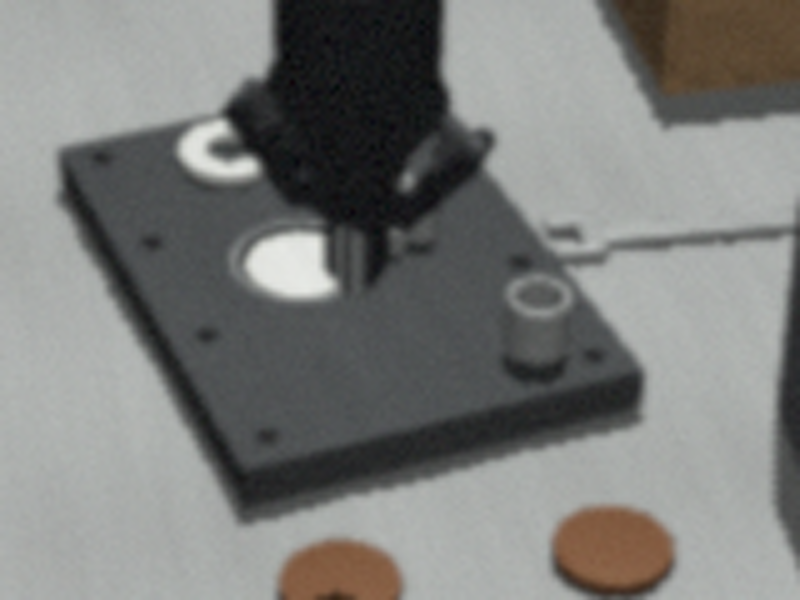

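View pics/top6.png

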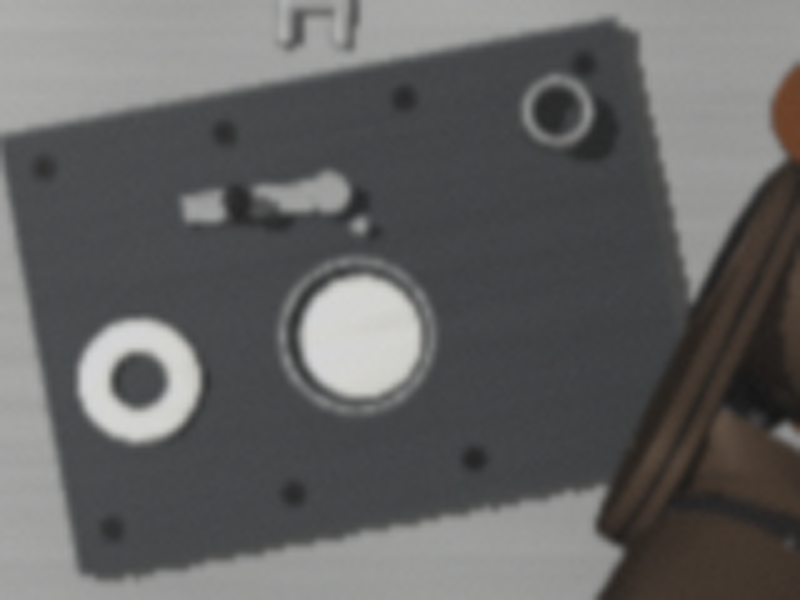

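The disc lies inside the ring, at top crop (360,337) against the ring centre (357,335), so it is seated. The washer at (139,380) and the stub at (558,110) have not moved. On to the keeper: I finish the turn, then go to the +x side of the pin.

```bash
python3 -m crank '0 0 0 0 0 0.173;0 0 0 0 0 0.173;0 0 0 0 0 0.173;0 0 0 0 0 0.173;0 0 0 0 0 0.173';python3 -m crank '0 0 0 0 0 0'; python3 st.py 100 42.5 90 j; python3 st.py 100 42.5 25 j
```

```text
time: 11.82
eef_pos: [0.5595, -0.196, 0.1421]
tcp_rot: [0.754, -0.657, -0.0, -0.0]
contact_force: [-0.3, -0.0, -0.4]
opening: 0.002
time: 11.95
eef_pos: [0.5596, -0.1961, 0.1421]
tcp_rot: [0.756, -0.655, -0.0, -0.0]
contact_force: [-0.5, -0.0, 0.6]
opening: -0.0
t 11.95 tcp [ 0.5596 -0.1961  0.1421] F [-0.5 -0.   0.6] op -0.0
xaxis [ 0.142 -0.99  -0.   ] zaxis [-0.  0. -1.]
jig [ -41.1 -180.4  117.1]
to world [0.6573 0.049  0.115 ] tool shift mm [-228.7 -131.5   27.1]
t 11.95 tcp [ 0.5596 -0.1961  0.1421] F [-0.5 -0.   0.6] op -0.0
xaxis [ 0.142 -0.99  -0.   ] zaxis [-0.  0. -1.]
jig [ -41.1 -180.4  117.1]
to world [0.6573 0.049  0.05  ] tool shift mm [-228.6 -131.6   92.1]
```

```bash
python3 -m crank '-38 -22 0 0 0 0;-38 -22 0 0 0 0;-38 -22 0 0 0 0;-38 -22 0 0 0 0;-38 -22 0 0 0 0'; python3 -m crank '-25 -14 5 0 0 0;-12 -7 10 0 0 0;-2 0 10 0 0 0;0 0 0 0 0 0;0 0 0 0 0 0';  python3 st.py 100 42.5 25 j
python3 - <<'E'
from h import *
for n,(x0,x1,y0,y1) in {"side":(265,425,170,290)}.items():
    im=optics.read_camera(n)[:,:,::-1]; cv2.imwrite(f"pics/{n}7.png",cv2.resize(im[y0:y1,x0:x1],None,fx=5,fy=5,interpolation=cv2.INTER_CUBIC))
E
```

```text
time: 12.58
eef_pos: [0.6429, 0.0084, 0.1422]
tcp_rot: [0.756, -0.655, -0.0, 0.0]
contact_force: [0.2, 0.2, -0.4]
opening: 0.0
time: 13.2
eef_pos: [0.6578, 0.0473, 0.117]
tcp_rot: [0.754, -0.657, -0.0, 0.0]
contact_force: [0.6, 1.2, 0.3]
opening: -0.001
t 13.2 tcp [0.6578 0.0473 0.117 ] F [0.6 1.2 0.3] op -0.001
xaxis [ 0.137 -0.991  0.   ] zaxis [-0. -0. -1.]
jig [100.2  40.8  92. ]
to world [0.6573 0.049  0.05  ] tool shift mm [-1.7  0.3 67. ]
```

View pics/side7.png

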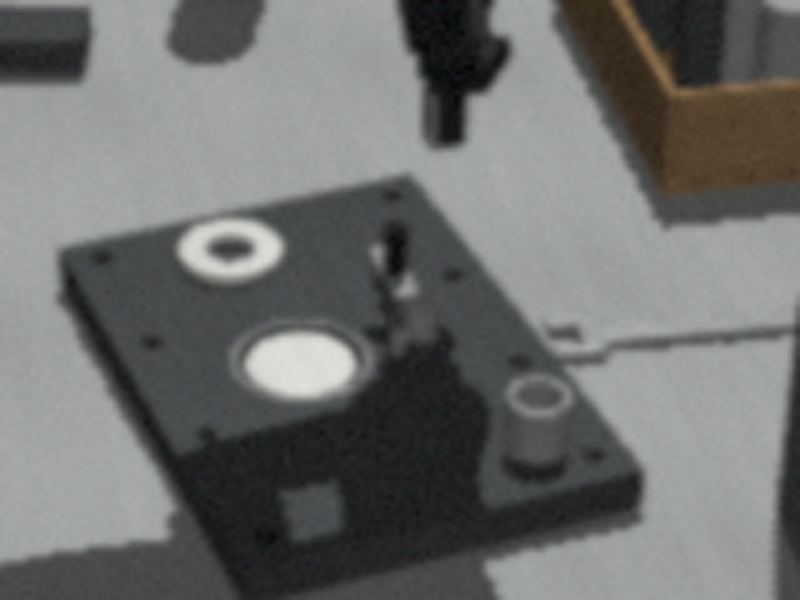

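The disc shows flush in the recess at crop (302,363). The pin is at (396,250) and the gripper is above, on the far +x side. Down to pin height.

```bash
python3 -m crank '-1.5 0 20 0 0 0;0 0 20 0 0 0;0 0 16 0 0 0;0 0 10 0 0 0;0 0 0 0 0 0';python3 -m crank '0 0 0 0 0 0';  python3 st.py 94 43 24 j
python3 - <<'E'
from h import *
for n,(x0,x1,y0,y1) in {"side":(265,425,170,290)}.items():
    im=optics.read_camera(n)[:,:,::-1]; cv2.imwrite(f"pics/{n}8.png",cv2.resize(im[y0:y1,x0:x1],None,fx=5,fy=5,interpolation=cv2.INTER_CUBIC))
E
```

```text
time: 13.88
eef_pos: [0.657, 0.05, 0.0495]
tcp_rot: [0.754, -0.657, -0.001, 0.001]
contact_force: [-0.8, 0.7, 0.5]
opening: 0.001
time: 14.0
eef_pos: [0.6584, 0.0499, 0.0517]
tcp_rot: [0.754, -0.657, 0.001, -0.0]
contact_force: [0.4, 0.2, 0.2]
opening: -0.001
t 14.0 tcp [0.6584 0.0499 0.0517] F [0.4 0.2 0.2] op -0.001
xaxis [ 0.137 -0.991  0.   ] zaxis [ 0.001 -0.    -1.   ]
jig [101.2  43.2  26.7]
to world [0.6513 0.0484 0.049 ] tool shift mm [0.5 7.2 2.7]
```

View pics/side8.png

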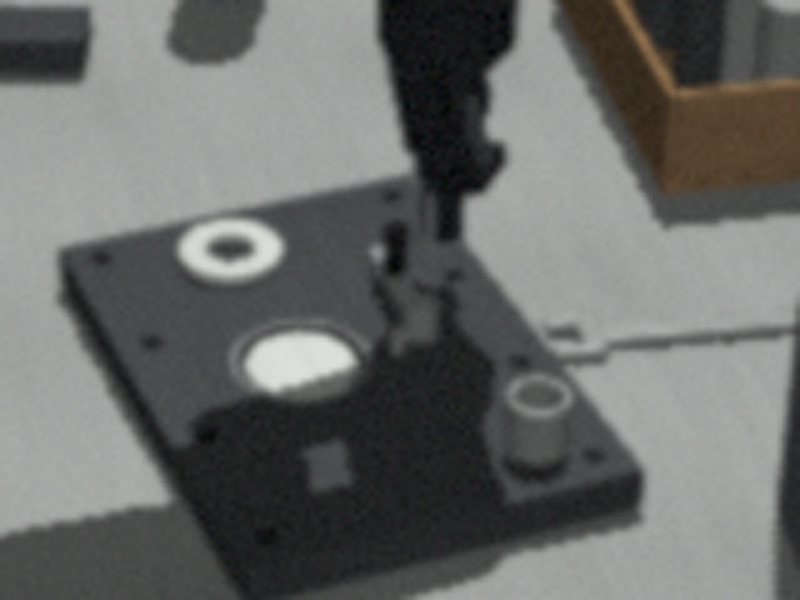

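The fingers stand just right of the pin, at crop (435,240) against the pin at (396,250), and clear of it. Now I make contact and swing round the pivot. Each row turns the tool 0.135 rad and moves it along the arc.

```bash
python3 -m crank '0.5 6 2 0 0 0;0 5 0 0 0 0;-2 6.2 0 0 0 -0.135;-2 6.2 0 0 0 -0.135;-2 6.2 0 0 0 -0.135'
cat > arc.py <<'E'
from h import *
from scipy.spatial.transform import Rotation as Ro
s=readout.get_state(); R=Ro.from_quat(s["tcp_rot"]).as_matrix()
rec=np.array([.5668,-.0112,.025]);yaw=np.radians(10.6)
X=np.array([np.cos(yaw),np.sin(yaw),0]);Y=np.array([-np.sin(yaw),np.cos(yaw),0])
d=(rec+.07*X-s["eef_pos"])
# pivot in tool coords should be (45,18)
print("pivot in tool",np.round(R.T@d*1e3,1))
w=R[:,0]; h=np.arctan2(w@Y,w@X); print("arm angle if tool x=-u:", -h, "F tool",np.round(R.T@s["contact_force"],1),"z",s["eef_pos"][2])
im=optics.read_camera("side")[170:290,265:425,::-1]; cv2.imwrite("pics/arc%.2f.png"%s["time"],cv2.resize(im,None,fx=5,fy=5,interpolation=cv2.INTER_CUBIC)); print("pics/arc%.2f.png"%s["time"])
E
python3 arc.py
```

```text
time: 14.68
eef_pos: [0.6278, 0.0486, 0.0495]
tcp_rot: [0.872, -0.49, 0.001, -0.0]
contact_force: [1.5, -0.4, -0.0]
opening: -0.0
pivot in tool [44.1 17.8 24.6]
arm angle if tool x=-u: 1.2084977356084963 F tool [ 1.1 -1.1  0. ] z 0.0495385009718399
pics/arc14.68.png
```

```bash
python3 -m crank '-2 6.2 0 0 0 -0.135;-2 6.2 0 0 0 -0.135;-2 6.2 0 0 0 -0.135;-2 6.2 0 0 0 -0.135;0 0 0 0 0 0'; python3 arc.py
```

```text
time: 15.35
eef_pos: [0.6038, 0.0377, 0.0493]
tcp_rot: [0.97, -0.243, -0.0, 0.0]
contact_force: [0.2, -0.3, -0.1]
opening: -0.0
pivot in tool [45.1 16.8 24.3]
arm angle if tool x=-u: 0.6761999627508363 F tool [0.3 0.1 0.1] z 0.0492769156055754
pics/arc15.35.png
```

View pics/arc15.35.png

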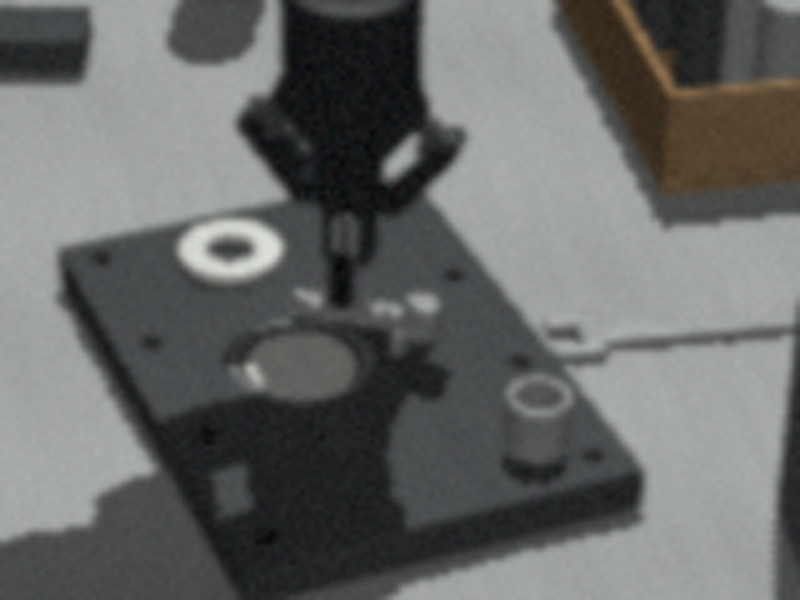

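The arm follows. The pin at crop (340,280) is directly in front of the fingers, and the bar points toward the recess. I go on to near closed, then take small steps watching the force.

```bash
python3 -m crank '-2 6.2 0 0 0 -0.135;-2 6.2 0 0 0 -0.135;-2 6.2 0 0 0 -0.135;-2 6.2 0 0 0 -0.135;0 0 0 0 0 0'; python3 arc.py; python3 -m crank '0 2.5 0 0 0 -0.05;0 1.5 0 0 0 -0.03;0 0 0 0 0 0'; python3 arc.py
```

```text
time: 16.02
eef_pos: [0.5896, 0.0164, 0.0491]
tcp_rot: [1.0, 0.024, -0.0, 0.0]
contact_force: [0.9, 0.9, 0.4]
opening: -0.002
pivot in tool [45.3 17.  24.1]
arm angle if tool x=-u: 0.13689472565513716 F tool [ 0.9 -0.9 -0.4] z 0.049110317189143736
pics/arc16.02.png
time: 16.45
eef_pos: [0.5896, 0.0128, 0.0488]
tcp_rot: [0.998, 0.065, -0.001, -0.0]
contact_force: [-0.6, 1.1, -0.7]
opening: 0.002
pivot in tool [44.2 17.  23.7]
arm angle if tool x=-u: 0.05455446142093444 F tool [-0.4 -1.2  0.7] z 0.048754741807198854
pics/arc16.45.png
```

```bash
python3 -m crank '0 1 0 0 0 -0.03;0 1 0 0 0 0;0 0 0 0 0 0'; python3 -m crank '0 1 0 0 0 0;0 0 0 0 0 0;0 0 0 0 0 0';python3 -m crank '0 1 0 0 0 0;0 0 0 0 0 0;0 0 0 0 0 0'; python3 arc.py
```

```text
time: 16.88
eef_pos: [0.5898, 0.0117, 0.0489]
tcp_rot: [0.997, 0.08, -0.0, -0.001]
contact_force: [-2.1, 5.5, 0.3]
opening: -0.003
time: 17.25
eef_pos: [0.5897, 0.0116, 0.0489]
tcp_rot: [0.997, 0.08, -0.001, -0.002]
contact_force: [-1.4, 7.0, 0.6]
opening: -0.001
time: 17.62
eef_pos: [0.5898, 0.0115, 0.0489]
tcp_rot: [0.997, 0.08, -0.001, -0.003]
contact_force: [-2.0, 11.0, 2.1]
opening: 0.0
pivot in tool [43.7 17.2 23.8]
arm angle if tool x=-u: 0.024561689502776356 F tool [ -0.2 -11.2  -2.1] z 0.04889192914934112
pics/arc17.62.png
```

The TCP stays put while the force grows 5.5 → 7 → 11 N, so the keeper is against its stop. The TCP at jig y = +18 also puts the pin at jig y ≈ 0. I back off along -y, lift, move away and check.

```bash
python3 -m crank '0 -4 0 0 0 0;0 -6 0 0 0 0;0 -10 0 0 0 0;0 -5 -20 0 0 0;0 0 -40 0 0 0'; python3 -m crank '0 -10 -50 0 0 0;-10 -40 -30 0 0 0;-10 -50 0 0 0 0;-10 -50 0 0 0 0;-10 -50 0 0 0 0';python3 -m crank '-10 -40 0 0 0 0;0 -20 0 0 0 0;0 0 0 0 0 0;0 0 0 0 0 0'
python3 - <<'E'
from h import *
for n,(x0,x1,y0,y1) in {"top":(250,410,180,300),"side":(265,425,170,290)}.items():
    im=optics.read_camera(n)[:,:,::-1]; cv2.imwrite(f"pics/{n}9f.png",im); cv2.imwrite(f"pics/{n}9.png",cv2.resize(im[y0:y1,x0:x1],None,fx=5,fy=5,interpolation=cv2.INTER_CUBIC))
E
```

```text
time: 18.3
eef_pos: [0.5852, 0.0339, 0.1089]
tcp_rot: [0.997, 0.081, -0.002, -0.0]
contact_force: [0.3, -0.9, 0.9]
opening: -0.001
time: 18.92
eef_pos: [0.5145, 0.2258, 0.1912]
tcp_rot: [0.997, 0.081, 0.002, -0.0]
contact_force: [0.2, 0.7, 0.4]
opening: 0.002
time: 19.42
eef_pos: [0.4959, 0.2809, 0.1894]
tcp_rot: [0.997, 0.08, 0.0, 0.0]
contact_force: [1.1, -0.3, 0.5]
opening: -0.002
```

View pics/side9.png

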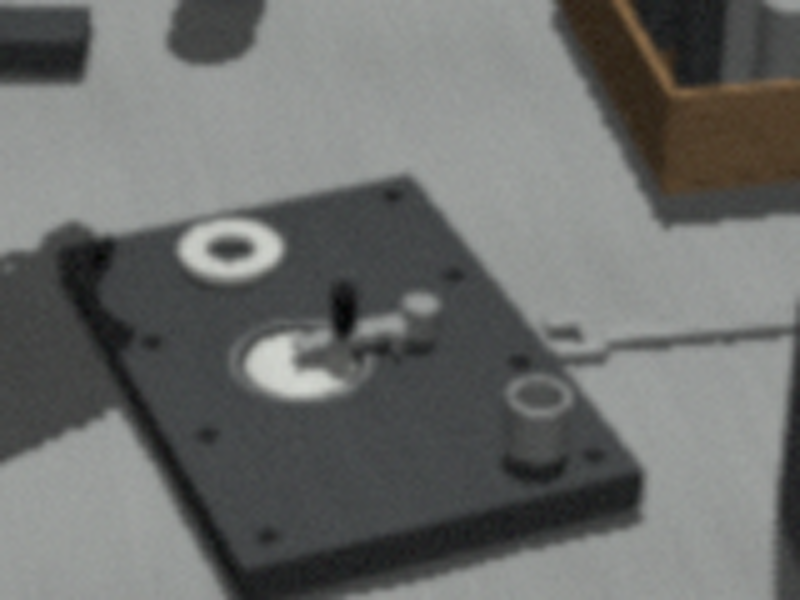

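View pics/top9.png

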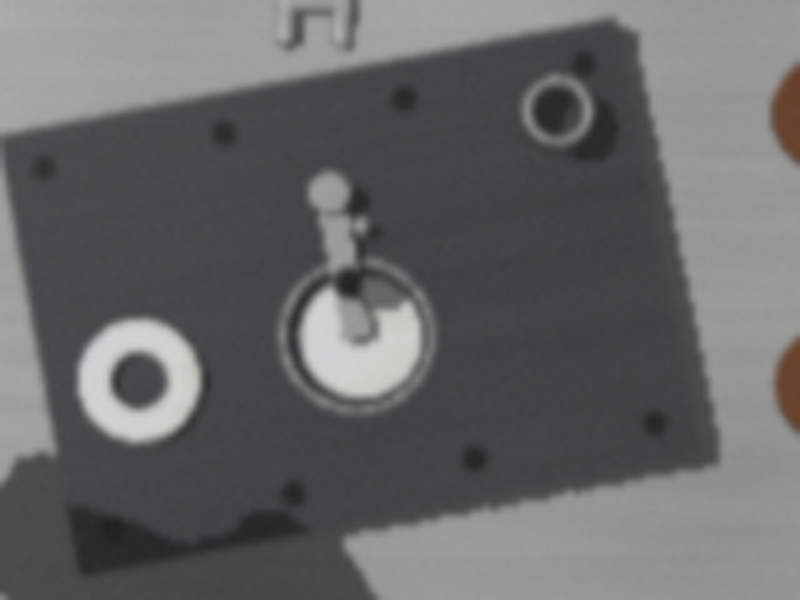

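View pics/top9f.png

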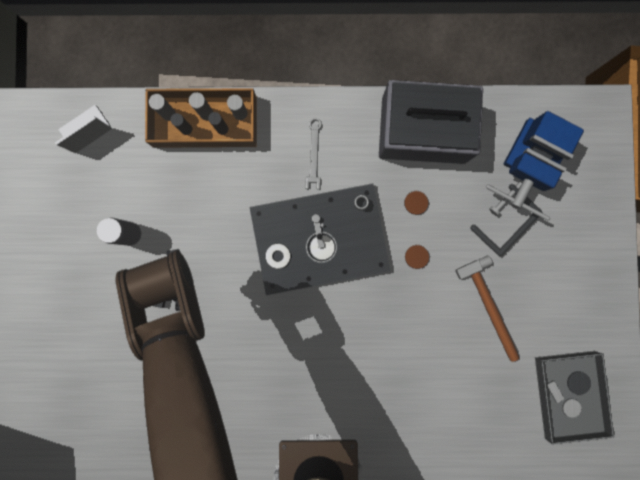

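The arm lies over the disc, with its tip at top crop (360,325). The pin is at (348,283), and the bar is beside the stop post at (360,226). The washer, stub and other things are where they were. Last I check the keeper angle and disc centre numerically.

```bash
python3 - <<'E'
from h import *
rec=np.array([.5668,-.0112,.025]);yaw=np.radians(10.6)
X=np.array([np.cos(yaw),np.sin(yaw),0]);Y=np.array([-np.sin(yaw),np.cos(yaw),0])
for nm,(x,y),z in (("pin",(348,283),.067),("boss",(329,192),.045),("tip",(360,333),.037)):
    p=ray("top",250+x/5-.4,180+y/5-.4,z)-rec; print(nm,np.round([p@X*1e3,p@Y*1e3],1))
a=cv2.imread("pics/top0.png").astype(int);b=cv2.imread("pics/top9f.png").astype(int)
for nm,(x,y) in {"washer":(277,256),"stub":(362,202),"wrench":(315,155),"hammer":(485,300),"can":(108,231),"block":(156,290)}.items():
    d=np.abs(a-b)[y-10:y+10,x-12:x+12].max(2); print(nm,"mean diff",d.mean().round(1))
E
python3 st.py
```

```text
pin [23.9 -0.6]
boss [69.9 -0.2]
tip [ 0.3 -1.9]
washer mean diff 15.0
stub mean diff 8.4
wrench mean diff 16.3
hammer mean diff 14.0
can mean diff 18.1
block mean diff 25.2
t 19.52 tcp [0.4959 0.2806 0.1891] F [ 0.  -0.3  0.3] op -0.002
xaxis [ 0.987  0.16  -0.   ] zaxis [-0. -0. -1.]
jig [-16.  299.9 164.1]
```

Run:
```python
from h import *
from plant import ctrl
A,B=[cv2.GaussianBlur(cv2.imread(f"pics/top{k}.png",0),(3,3),0) for k in("0","9f")]
for nm,(x,y,r) in {"washer":(277,256,16),"stub":(362,202,12),"wrench":(315,155,35),"hammer":(475,270,18),"can":(108,231,14)}.items():
    t=A[y-r:y+r,x-r:x+r]; m=cv2.matchTemplate(B[y-r-6:y+r+6,x-r-6:x+r+6],t,cv2.TM_CCOEFF_NORMED); _,v,_,l=cv2.minMaxLoc(m); print(nm,"shift px",l[0]-6,l[1]-6,round(v,2))
print(ctrl.sign_off())
```

```text
washer shift px 0 0 1.0
stub shift px 0 0 1.0
wrench shift px 0 0 1.0
hammer shift px 0 0 1.0
can shift px 0 0 1.0
the job is handed in; nothing more can be done
None
```

The disc is seated in the recess and the keeper arm is closed over it against its stop. I handed the job in at about 19.5 s of the 56 s allowed.

- **Disc:** I pushed the solid bare-metal disc about 103 mm with two slightly parted fingertips. Both cameras showed it flush inside the ring and about centred before I touched the keeper.
- **Keeper:** I swung the arm round by its pin with the shut fingers. At the end the tool stopped moving while the force rose from 5.5 to 11 N. After I withdrew, the pin measured at jig (23.9, -0.6) mm against (25, 0) ideal, so it is closed to within measurement error. The arm tip lies over the disc.
- **Bystanders:** The washer, stub, wrench, hammer and can matched their starting pictures with no shift. The block was partly hidden under the robot arm in the last top picture, so I could not check it by matching, but the hand passed well above it.
- **Hand:** It ended clear at 0.19 m height, with the force reading near zero.
- **Failed check:** A plain image-difference check on the bystanders, block included, was inconclusive. It gave 8 to 25 grey levels everywhere, so I used template matching instead.

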